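Hang the test-tile pail on the drip stand

TASK

Fold the small pail's wire bail up until it stands upright, without tipping the pail or shifting it on the bench. Then lift the pail by its bail and hang it on the iron stand's two-pronged hook, easing the weight on gently until the bail wire lies in the dips of both prongs, and let go. Keep the pail upright all the way and leave the other things on the bench where they are.

Things in the scene. Friction and masses are not known exactly. Their poses are not given: they have to be found in the camera images.
- pail: Small open metal pail of fired test tiles, 90 mm across the rim, 85 mm high, 0.5 to 0.75 kg in all. Origin: centre of its underside; z up. The bail's pivots are on its y axis at y = +-52 mm, 78 mm above the underside; the bail lies folded over to the pail's +x side.
- bail (a joint): Angle of the bail on its pivots: 0 = upright (along the pail's z), positive = folded to the pail's +x, 1.57 = level beside the rim; stops at +-1.75. Light friction (0.03 N m): it stays where it is left. Swung in a hard pinch, or on an arc a millimetre or two off, it shoves and tips the pail; a light pinch (about 4 N) that gives way to the force felt along the bail lets it turn freely.
- bail_grip (a point): Centre of the round wooden grip on the bail's top bar: 10 mm diameter, 36 mm long, axis parallel to the pail's y, 95 mm from the pivot axis. On both sides the bare steel wire (5 mm diameter) goes on straight to 44 mm from the centre, then turns down to the pivots at +-52 mm.
- stand: Heavy iron stand fixed to the bench: base plate 190 x 150 x 12 mm, post, and a two-pronged hook clamped to the post. Origin: on the bench, right below the middle of the prongs' dips. The prongs (8 mm rods at y = +-34 mm; the fingers fit between) run from a crossbar at x = +100 mm to upturned tips at x = -19 mm, towards the stand's -x. The bail's top bar must lie along the stand's y.
- dish: bystander: small white bowl, 80 mm across, 30 mm high; origin under its centre
- brush: bystander: brush lying on the bench; origin near its middle
- rib: bystander: flat wooden potter's rib 110 x 50 x 8 mm; origin under its centre
- slipjar: bystander: blue stoppered jar, 60 mm across, 75 mm high; origin under its centre
- tub: bystander: white plastic tub without bail, 100 mm across, 100 mm high; origin under its centre
- caddy: bystander: brown lidded jar, 84 mm across, 70 mm high; origin under its centre
- beaker: bystander: brown clay beaker, 72 mm across, 90 mm high; origin under its centre
- scraper: bystander: spatula lying on the bench; origin near its middle
- stand_post (a point): Top of the stand's post (18 mm thick, 265 mm high, at the stand's x = +115 mm). The hook is clamped on it at a height that differs each time and is not measured: the dips' floors, where the wire's underside rests, are 224 to 266 mm above the bench; find them by feel or by eye. Dip floors 12 mm wide, sides sloping; rod tops +14 mm behind the dip, tips +16 mm above its floor. The hook does not move.

How it is judged:
By the outcome, as a careful person would: the job done as asked, in the order asked, and still so for the second after the job is handed in, with the robot touching nothing.
It also fails if it takes over 72 s, if anything falls off the work surface, if the arm or the gripper's body presses on something with over 40 N, if the wrist force passes 120 N, or if a joint passes its speed limit or range.

ROBOT

A 6-joint arm with a two-finger parallel gripper is mounted at the origin on the work surface. World frame = base frame: x ahead of the robot, y to its left, z up, the work surface at z = 0. Lengths are in m, angles in rad, forces in N, time in s.
With the tool pointing down it reaches from about 0.35 to 0.85 m from the base axis. Payload 8.1 kg.
Tool frame: the origin (TCP) lies at the very end of the fingers, on their centre line; the grasp point (between the pads) lies 19 mm behind it; z points along the fingers, y is the line along which they close (so a half turn about z gives the same grasp; the last joint's range is limited). The gripper opens to 93 mm and grips with 3 to 60 N. Pads are 15 mm wide; open, the fingers measure 128 mm over their backs; the gripper's body (75 mm by 188 mm) begins 65 mm behind the grasp point.
Start: joints at [1.19, 0.13, 1.488, -0, 1.523, -0.085], TCP at [0.175, 0.574, 0.219] pointing down, gripper open.
Joint ranges: [-2.96, 2.96], [-0.89, 2.26], [0.02, 2.5], [-1.34, 4.48], [0, 2.73], [-2.66, 2.66]. Speed limits (rad/s): [2.39, 2.39, 2.79, 3.14, 3.14, 3.14].

INTERFACE

Orientations are given as a unit quaternion [x, y, z, w].
In Python, from rig import env gives the robot as it stands.
- The arm moves only by the shell command python3 -m jog 'ROWS' [FORCE]. ROWS is a JSON list of rows, 1 to 10 of them, each of 7 numbers: the finger opening in m, then dx, dy, dz in m, then a rotation vector rx, ry, rz in rad; each row is the pose to reach, as a shift and turn from the pose commanded when the command began, along the tool's axes at that moment; what a row does not reach only later rows make up. A row lasts 1/8 s, in which the tool goes at most 0.0625 m and 0.188 rad, less where a joint would pass 70% of its speed; a pose out of reach is approached as far as the arm can. The fingers move at their own pace and stop on an object; FORCE is the grip in N (left out, the last holds). Time passes only in rows, so rows that do not move let the fingers close. It prints the time, the measured TCP pose, the force, the opening and the grip force at its end.
- env.observe(): the state, without advancing time (a new reading comes with each control period).
- env.get_image(name): name is "scene" or "top" or "wrist"; returns a dict with "frame" (400x640x3 uint8, red, green, blue), "fov_y" (degrees; the focal length in pixels is half the picture's height over the tangent of half this angle, whatever the lens; pixels are square), "cx", "cy" (the principal point, pixels), "D" ([k1, k2, p1, p2, k3] as OpenCV has them; the pictures are not rectified), "world_from_camera" (4x4, takes a point from camera to world coordinates); the wrist camera has in their place "T_tool_cam" (4x4, takes a point from camera to tool coordinates, whose origin is the TCP and whose axes are the flange's). Camera axes: x right, y down, z forward; pixel columns grow to the right and rows downward; lengths in m; the calibration is good to about 2 mm. A picture is of the moment at which its call begins: read the wrist's pose just before it. There is no depth.
- env.close_job(): hands the job in; it is judged then, once.
Trained networks look in the newest picture that a camera, given by its name, has taken for a name from the list of things; names that differ only in an ending like _2 or _b are one class to them, and where a whole thing is asked for, a point or a joint stands for the part that bears it (a point fixed in the world has none). Each returns a list of dicts, best first, with "confidence" (0 to 1); they miss things now and then, are a little off and sometimes report something else, mostly with a low value. They report only what shows in the picture. A call takes as long as a camera call.
- env.silhouettes(camera, thing): "mask" (400x640 bool, what is visible of it) and "at" ([column, row] in pixels, amid what is visible of it).
The state is a dict: "clock": time; "joint_positions": joint angles; "joint_velocities": joint speeds; "joint_torque": joint torques, N m; "eef_pos": TCP position; "tool_rot": TCP orientation; "ft_force": force on the tool from outside, world axes, zero at the start; "moment": the same for the moment, N m; "width": finger opening in m; "gripper_force": force on a finger pad.
Only numpy, scipy, OpenCV 4.12 (cv2) and the standard library are available. Lean on these libraries where they do the work, as an engineer would, in place of code of your own. Each camera call takes 0.05 s, during which the arm holds its last target. There are 200 camera calls.

## Working session

There is one attempt and no reset: what is moved stays moved. The work goes in short steps, Python scripts to look and compute and a shell command to move; the robot and the scene stay as the last step left them, time stands still between calls to the robot, and variables do not carry over. Pictures are saved under pics/ and viewed, at most 10 in all, crops included, and the job is handed in when it is done.

```bash
ls; mkdir -p pics
cat > h.py <<'E'
from rig import env
import numpy as np, cv2
from scipy.spatial.transform import Rotation as R
def cam(n):
    s=env.observe(); im=env.get_image(n)
    f=200/np.tan(np.radians(im['fov_y'])/2)
    K=np.array([[f,0,im['cx']],[0,f,im['cy']],[0,0,1.]])
    if n=='wrist':
        T=np.eye(4);T[:3,:3]=R.from_quat(s['tool_rot']).as_matrix();T[:3,3]=s['eef_pos'];T=T@np.array(im['T_tool_cam'])
    else: T=np.array(im['world_from_camera'])
    return dict(K=K,D=np.array(im['D'],float),T=T,img=im['frame'])
def ray(c,p):
    u=cv2.undistortPoints(np.array([[p]],float),c['K'],c['D'])[0,0]
    d=c['T'][:3,:3]@np.array([u[0],u[1],1]); return c['T'][:3,3],d/np.linalg.norm(d)
def onz(c,p,z):
    o,d=ray(c,p); return o+d*(z-o[2])/d[2]
def tri(obs):
    A=np.zeros((3,3));b=np.zeros(3)
    for c,p in obs:
        o,d=ray(c,p);M=np.eye(3)-np.outer(d,d);A+=M;b+=M@o
    X=np.linalg.solve(A,b)
    return X,[float(np.linalg.norm((np.eye(3)-np.outer(ray(c,p)[1],ray(c,p)[1]))@(X-ray(c,p)[0]))) for c,p in obs]
def proj(c,X):
    Ti=np.linalg.inv(c['T']);r=cv2.Rodrigues(Ti[:3,:3])[0]
    return cv2.projectPoints(np.atleast_2d(X).astype(float),r,Ti[:3,3],c['K'],c['D'])[0][:,0]
def save(c,n): cv2.imwrite('pics/'+n,c['img'][:,:,::-1])
E
python3 - <<'E'
from h import *
np.set_printoptions(precision=4,suppress=True)
print(env.observe())
C={}
for n in ['top','scene','wrist']:
    C[n]=c=cam(n); save(c,n+'0.png'); print(n,c['T'][:3,3],c['T'][:3,2],c['K'][0,0])
    for t in ['pail','bail','bail_grip','stand','stand_post']:
        for r in env.silhouettes(n,t)[:2]:
            print(n,t,round(r['confidence'],2),r['at'],r['mask'].sum(),onz(c,r['at'],0.08))
a=np.vstack([C['top']['img'],C['scene']['img']])
E
```

```text
pics
{'clock': 0.0, 'joint_positions': array([ 1.1896,  0.1311,  1.4893,  0.    ,  1.523 , -0.0854]), 'joint_velocities': array([ 0.0019,  0.0007, -0.0005, -0.0034, -0.0003, -0.0001]), 'joint_torque': array([ -0.0006, -55.9842, -49.176 ,   0.0768,   0.0351,  -0.0001]), 'eef_pos': array([0.1747, 0.5734, 0.2176]), 'tool_rot': array([ 0.1474,  0.9891, -0.0009, -0.0002]), 'ft_force': array([ 0.3009, -0.8015, -0.8959]), 'moment': array([ 0.0348, -0.0228,  0.0586]), 'gripper_force': 0.0, 'width': 0.0928899320809405}
top [0.4134 0.0072 1.5701] [ 0.1269 -0.0128 -0.9918] 444.8313701953904
top pail 0.75 [250.2, 228.0] 846 [0.5036 0.2385 0.08  ]
top bail 0.46 [261.2, 206.9] 91 [0.5747 0.2034 0.08  ]
top stand 0.78 [381.3, 222.8] 2584 [ 0.523  -0.2005  0.08  ]
top stand 0.72 [327.7, 260.7] 438 [ 0.3963 -0.0208  0.08  ]
top stand_post 0.71 [381.3, 221.3] 2562 [ 0.5281 -0.2006  0.08  ]
scene [ 1.106  -1.0597  1.1829] [-0.3456  0.6696 -0.6574] 480.75069926186313
scene pail 0.8 [334.3, 175.6] 701 [0.5277 0.2217 0.08  ]
scene stand 0.94 [283.4, 264.8] 2588 [ 0.5772 -0.2432  0.08  ]
scene stand_post 0.78 [281.0, 259.9] 2771 [ 0.5608 -0.2293  0.08  ]
wrist [0.1077 0.5943 0.385 ] [ 0.2424 -0.0743 -0.9673] 291.95660778822
```

```bash
python3 -m jog --help 2>&1 | head -5; true
```

```text
Traceback (most recent call last):
```

Run:
```python
import cv2,numpy as np
t=cv2.imread('pics/top0.png');s=cv2.imread('pics/scene0.png')
a=cv2.resize(t[150:300,220:420],None,fx=4,fy=4,interpolation=cv2.INTER_CUBIC)
b=cv2.resize(s[120:345,220:420],None,fx=2.66,fy=2.66,interpolation=cv2.INTER_CUBIC)
cv2.imwrite('pics/a.png',a);cv2.imwrite('pics/b.png',b)
```

```text
(no output)
```

View pics/a.png

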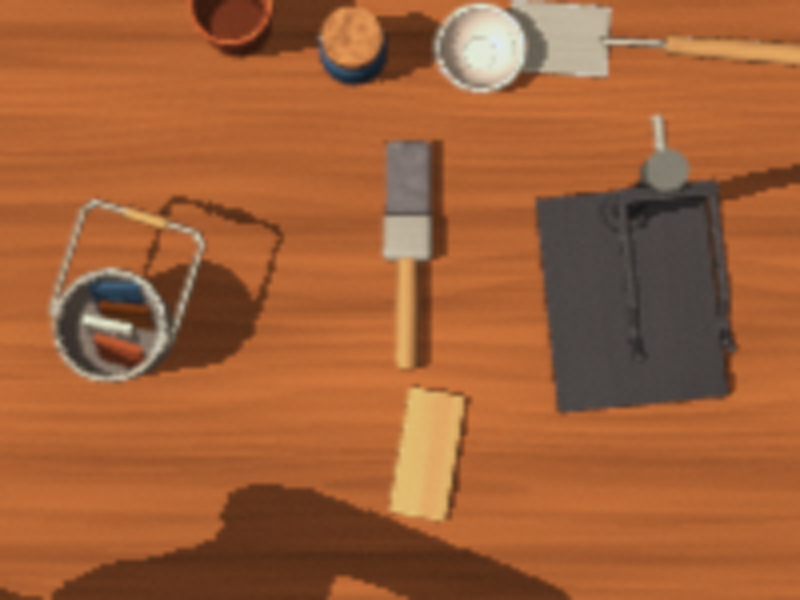

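View pics/b.png

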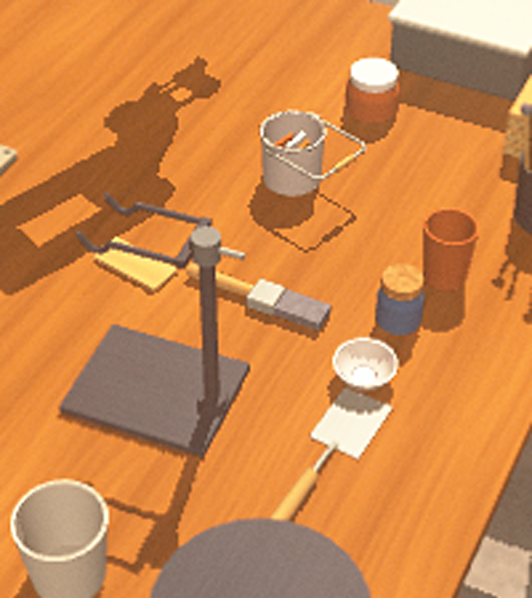

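Run:
```python
from h import *
np.set_printoptions(precision=4,suppress=True)
t=cam('top');s=cam('scene')
P=dict(grip=[(256.5,204.2),(349.7,180.2)],cl=[(242.5,200.5),(340.7,186.5)],cl2=[(242.5,200.5),(357.2,175.3)],cr=[(270,209),(357.2,175.3)],cr2=[(270,209),(340.7,186.5)],
rim=[(247.75,231),(330.5,169.6)],tipL=[(380,238),(250.8,208.7)],tipL2=[(380,238),(260.6,194.4)],tipR=[(402,236.25),(250.8,208.7)],post=[(386.5,191.5),(297.4,208.7)],
crossL=[(375.5,199),(268+30,202.9)])
for k,(a,b) in P.items(): X,e=tri([(t,a),(s,b)]); print(k,X,np.array(e))
# base plate corners on z=.012
for p in [(537,198),(716,182),(729,395),(559,411)]: print(onz(t,(220+p[0]/4,150+p[1]/4),.012))
```

```text
grip [0.5868 0.2212 0.0792] [0.0034 0.0034]
cl [0.5745 0.2573 0.0279] [0.0328 0.0328]
cl2 [0.5984 0.2688 0.0732] [0.0017 0.0017]
cr [0.5947 0.1852 0.1255] [0.0354 0.0354]
cr2 [0.5712 0.1759 0.0768] [0.0036 0.0036]
rim [0.4962 0.2482 0.0785] [0.0029 0.0029]
tipL [ 0.455  -0.1857  0.2143] [0.0145 0.0145]
tipL2 [ 0.4659 -0.1702  0.262 ] [0.0012 0.0012]
tipR [ 0.472  -0.235   0.2596] [0.0019 0.0019]
post [ 0.6016 -0.1894  0.2758] [0.0007 0.0007]
crossL [ 0.5827 -0.1569  0.2642] [0.0031 0.0031]
[ 0.61   -0.1153  0.012 ]
[ 0.6251 -0.274   0.012 ]
[ 0.4377 -0.2821  0.012 ]
[ 0.4233 -0.1336  0.012 ]
```

```bash
python3 -m jog '[[0.03,-0.25,-0.11,0.0,0,0,0.78],[0.03,-0.25,-0.11,0.0,0,0,0.78],[0.03,-0.25,-0.11,0.0,0,0,0.78],[0.03,-0.25,-0.11,0.0,0,0,0.78],[0.03,-0.497,-0.217,0.015,0,0,1.566],[0.03,-0.497,-0.217,0.015,0,0,1.566],[0.03,-0.497,-0.217,0.015,0,0,1.566],[0.03,-0.497,-0.217,0.015,0,0,1.566],[0.03,-0.497,-0.217,0.015,0,0,1.566],[0.03,-0.497,-0.217,0.015,0,0,1.566]]' 10
cat > look.py <<'E'
from h import *
import sys
np.set_printoptions(precision=4,suppress=True)
c=cam('wrist'); save(c,sys.argv[1]); s=env.observe(); print(s['eef_pos'],R.from_quat(s['tool_rot']).as_matrix()[:,1],s['ft_force'])
np.savez(sys.argv[1]+'.npz',**c)
for t in sys.argv[2:]:
    for r in env.silhouettes('wrist',t)[:2]: print(t,round(r['confidence'],2),r['at'],r['mask'].sum(),onz(c,r['at'],.079))
E
python3 look.py w1.png pail bail bail_grip
```

```text
clock: 2.25
eef_pos: [0.5887, 0.2187, 0.2029]
tool_rot: [0.804, 0.595, -0.0, 0.0]
ft_force: [-0.5, 0.2, 0.7]
width: 0.03
gripper_force: 0.0
[0.5875 0.2204 0.2031] [ 0.9574 -0.2888 -0.0009] [-0.0641 -0.3401 -0.6148]
pail 0.86 [232.6, 186.5] 8798 [0.5036 0.2506 0.079 ]
pail 0.17 [507.0, 332.7] 60 [ 0.7488 -0.0098  0.079 ]
bail_grip 0.74 [310.1, 174.7] 1269 [0.5828 0.2391 0.079 ]
```

View pics/w1.png

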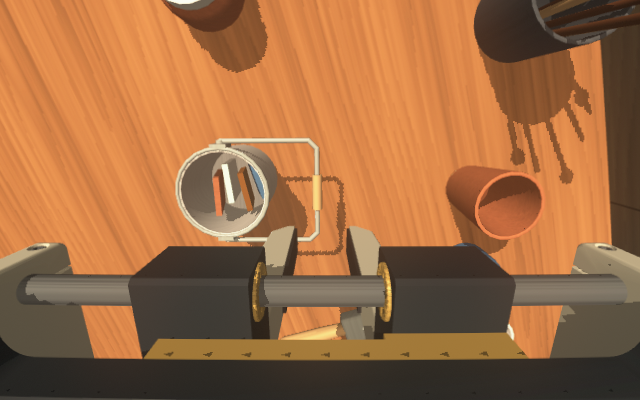

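```bash
cat > lw.py <<'E'
from h import *
np.set_printoptions(precision=4,suppress=True)
def lw(n): d=np.load(n+'.npz'); return {k:d[k] for k in d.files}
E
python3 - <<'E'
from lw import *
w=lw('w1.png');t=cam('top');s=cam('scene')
for k,a,b,c in [('grip',(317,193),(256.5,204.2),(349.7,180.2)),('rim',(223,191),(247.75,231),(330.5,169.6)),('cl',(318,146),(242.5,200.5),(357.2,175.3)),('cr',(318,237),(270,209),(340.7,186.5))]:
    print(k,tri([(w,a),(t,b),(s,c)]),onz(w,a,.078))
E
```

```text
grip (array([0.5859, 0.2202, 0.0806]), [0.0020966039631533416, 0.0024285954424421007, 0.004465320425159726]) [0.5838 0.2187 0.078 ]
rim (array([0.495 , 0.2486, 0.0791]), [0.002421955780995797, 0.0024442379332516827, 0.0038279811710097396]) [0.492 0.249 0.078]
cl (array([0.5988, 0.266 , 0.076 ]), [0.002126225220935051, 0.0026388634579011536, 0.002341408409043113]) [0.5988 0.264  0.078 ]
cr (array([0.5712, 0.1741, 0.0793]), [0.001460904648765489, 0.0034123150099709533, 0.004200238728165405]) [0.5704 0.1721 0.078 ]
```

```bash
python3 -m jog '[[0.03,-0.0015,-0.0016,0.05,0,0,0],[0.03,-0.0015,-0.0016,0.10,0,0,0],[0.03,-0.0015,-0.0016,0.125,0,0,0],[0.03,-0.0015,-0.0016,0.142,0,0,0],[0.024,-0.0015,-0.0016,0.142,0,0,0],[0.024,-0.0015,-0.0016,0.142,0,0,0]]' 4
python3 look.py w2.png pail bail_grip
python3 - <<'E'
import cv2
i=cv2.imread('pics/w2.png');cv2.imwrite('pics/w2c.png',cv2.resize(i[130:330,200:440],None,fx=3,fy=3,interpolation=cv2.INTER_CUBIC))
E
```

```text
clock: 3.3
eef_pos: [0.5861, 0.2211, 0.0634]
tool_rot: [0.802, 0.597, 0.001, 0.0]
ft_force: [0.1, 0.1, 0.3]
width: 0.0239
gripper_force: 0.0
[0.5863 0.221  0.0636] [ 0.958  -0.2867  0.0025] [-0.0934  0.1512  0.5109]
pail 0.82 [160.7, 214.3] 21413 [0.5082 0.2665 0.079 ]
pail 0.31 [305.3, 169.0] 3749 [0.5911 0.2675 0.079 ]
bail_grip 0.7 [303.0, 166.6] 4012 [0.5903 0.269  0.079 ]
```

View pics/w2c.png

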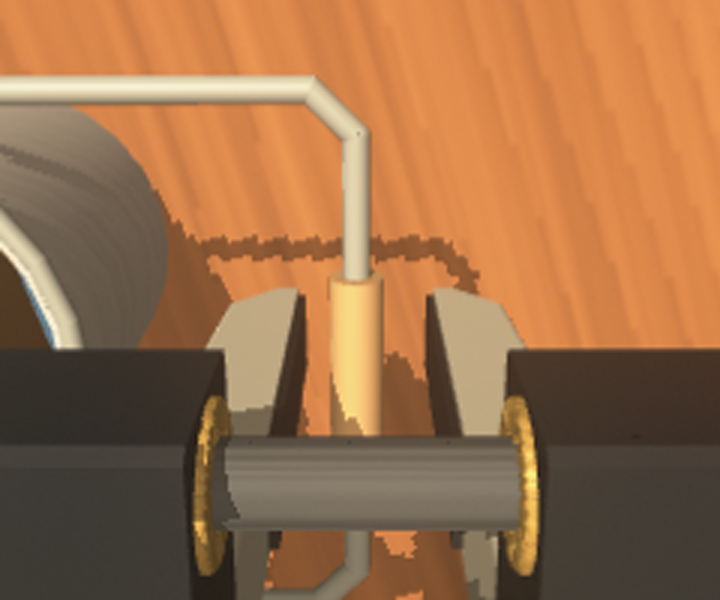

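```bash
python3 -m jog '[[0.02,-0.0015,-0.0017,0.003,0,0,0],[0.016,-0.0015,-0.0017,0.003,0,0,0],[0.013,-0.0015,-0.0017,0.003,0,0,0],[0.012,-0.0015,-0.0017,0.003,0,0,0],[0.008,-0.0015,-0.0017,0.003,0,0,0],[0.008,-0.0015,-0.0017,0.003,0,0,0],[0.008,-0.0015,-0.0017,0.003,0,0,0]]' 4; python3 -c "
from h import *
for _ in range(3): s=env.observe();print(s['ft_force'],s['eef_pos'],s['width'])"
```

```text
clock: 4.32
eef_pos: [0.5835, 0.2195, 0.0589]
tool_rot: [0.802, 0.597, 0.0, 0.0]
ft_force: [2.9, -0.5, -0.2]
width: 0.0101
gripper_force: 4.0
[ 2.88382741 -0.46831705 -0.24772441] [0.58350694 0.21949416 0.05890276] 0.010132527378275677
[ 2.88382741 -0.46831705 -0.24772441] [0.58350694 0.21949416 0.05890276] 0.010132527378275677
[ 2.88382741 -0.46831705 -0.24772441] [0.58350694 0.21949416 0.05890276] 0.010132527378275677
```

```bash
python3 -m jog '[[0.008,0,0.0005,0,0,0,0],[0.008,0,0.0005,0,0,0,0]]' 4;python3 -m jog '[[0.008,0,0.0005,0,0,0,0],[0.008,0,0.0005,0,0,0,0]]' 4
```

```text
clock: 4.58
eef_pos: [0.5836, 0.2194, 0.0587]
tool_rot: [0.802, 0.597, 0.0, 0.0]
ft_force: [3.2, -0.7, -0.3]
width: 0.0103
gripper_force: 4.0
clock: 4.82
eef_pos: [0.5838, 0.2194, 0.0585]
tool_rot: [0.802, 0.597, -0.0, -0.0]
ft_force: [0.7, -1.0, -0.1]
width: 0.0099
gripper_force: 4.0
```

```bash
python3 -m jog '[[0.008,0,-0.0001,-0.004,0,0,0],[0.008,0,-0.0004,-0.0083,0,0,0],[0.008,0,-0.0008,-0.0124,0,0,0],[0.008,0,-0.0014,-0.0165,0,0,0],[0.008,0,-0.0014,-0.0165,0,0,0]]' 4
```

```text
clock: 5.45
eef_pos: [0.5826, 0.2199, 0.0756]
tool_rot: [0.802, 0.597, 0.0, -0.0]
ft_force: [0.5, -0.5, 0.6]
width: 0.0098
gripper_force: 4.0
```

```bash
python3 -m jog '[[0.008,0,-0.0018,-0.0081,0,0,0],[0.008,0,-0.0043,-0.016,0,0,0],[0.008,0,-0.0043,-0.016,0,0,0]]' 4;python3 -m jog '[[0.008,0,-0.0032,-0.0076,0,0,0],[0.008,0,-0.007,-0.015,0,0,0],[0.008,0,-0.007,-0.015,0,0,0]]' 4
```

```text
clock: 5.82
eef_pos: [0.5789, 0.2213, 0.0923]
tool_rot: [0.802, 0.597, 0.001, 0.0]
ft_force: [0.5, -0.3, 1.1]
width: 0.0099
gripper_force: 4.0
clock: 6.2
eef_pos: [0.5724, 0.2232, 0.1075]
tool_rot: [0.802, 0.597, 0.001, 0.0]
ft_force: [3.5, -0.2, 1.8]
width: 0.0098
gripper_force: 4.0
```

```bash
python3 -m jog '[[0.008,0,0.001,-0.0006,0,0,0],[0.008,0,0.001,-0.0006,0,0,0]]' 4
```

```text
clock: 6.45
eef_pos: [0.5728, 0.2227, 0.1066]
tool_rot: [0.802, 0.597, 0.0, -0.0]
ft_force: [2.2, 0.1, 1.5]
width: 0.0097
gripper_force: 4.0
```

```bash
python3 -m jog '[[0.008,0,0.001,-0.0006,0,0,0],[0.008,0,0.001,-0.0006,0,0,0]]' 4;python3 -m jog '[[0.008,0,-0.0022,-0.0038,0,0,0],[0.008,0,-0.0046,-0.0072,0,0,0],[0.008,0,-0.0046,-0.0072,0,0,0]]' 4
```

```text
clock: 6.7
eef_pos: [0.5729, 0.2223, 0.1065]
tool_rot: [0.802, 0.597, -0.001, -0.001]
ft_force: [-1.1, 0.7, -0.8]
width: 0.0096
gripper_force: 4.0
clock: 7.08
eef_pos: [0.569, 0.2238, 0.1148]
tool_rot: [0.802, 0.597, -0.0, -0.0]
ft_force: [-1.1, 0.5, -1.9]
width: 0.0097
gripper_force: 4.0
```

```bash
python3 -m jog '[[0.008,0,-0.003,-0.0038,0,0,0],[0.008,0,-0.0058,-0.0074,0,0,0],[0.008,0,-0.0058,-0.0074,0,0,0]]' 4;python3 -m jog '[[0.008,0,-0.0033,-0.0037,0,0,0],[0.008,0,-0.0067,-0.0074,0,0,0],[0.008,0,-0.0067,-0.0074,0,0,0]]' 4
```

```text
clock: 7.45
eef_pos: [0.5638, 0.2255, 0.1225]
tool_rot: [0.802, 0.597, 0.0, 0.0]
ft_force: [0.3, 0.4, -0.9]
width: 0.0097
gripper_force: 4.0
clock: 7.82
eef_pos: [0.5576, 0.2274, 0.1301]
tool_rot: [0.802, 0.597, 0.001, 0.0]
ft_force: [0.7, -1.0, 1.4]
width: 0.0098
gripper_force: 4.0
```

```bash
python3 -m jog '[[0.008,0,-0.003,-0.0032,0,0,0],[0.008,0,-0.0059,-0.0059,0,0,0],[0.008,0,-0.0059,-0.0059,0,0,0]]' 4;python3 -m jog '[[0.008,0,-0.0033,-0.0027,0,0,0],[0.008,0,-0.0066,-0.0051,0,0,0],[0.008,0,-0.0066,-0.0051,0,0,0]]' 4
```

```text
clock: 8.2
eef_pos: [0.5519, 0.2291, 0.1359]
tool_rot: [0.802, 0.597, 0.0, 0.0]
ft_force: [2.4, -1.9, 3.2]
width: 0.0099
gripper_force: 4.0
clock: 8.57
eef_pos: [0.5453, 0.231, 0.1407]
tool_rot: [0.802, 0.597, 0.0, 0.0]
ft_force: [2.6, -1.2, 3.8]
width: 0.0097
gripper_force: 4.0
```

```bash
python3 -m jog '[[0.015,0,0,0,0,0,0],[0.015,0,0,-0.001,0,0,0],[0.015,0,-0.007,-0.006,0,0,0],[0.015,0,-0.014,-0.010,0,0,0],[0.015,0,-0.021,-0.013,0,0,0],[0.015,0,-0.028,-0.016,0,0,0],[0.015,0,-0.034,-0.017,0,0,0],[0.015,0,-0.040,-0.018,0,0,0],[0.015,0,-0.044,-0.018,0,0,0],[0.015,0,-0.044,-0.018,0,0,0]]' 4;python3 look.py w3.png pail bail_grip
```

```text
clock: 9.82
eef_pos: [0.5028, 0.2436, 0.1582]
tool_rot: [0.802, 0.597, -0.0, -0.0]
ft_force: [0.1, -0.0, -0.5]
width: 0.015
gripper_force: 0.0
[0.503  0.2435 0.1582] [ 0.958  -0.2868 -0.0003] [ 0.1547 -0.3919 -0.0951]
pail 0.92 [314.4, 200.0] 9003 [0.4978 0.2488 0.079 ]
bail_grip 0.68 [323.2, 229.1] 2046 [0.4974 0.2207 0.079 ]
```

View pics/w3.png

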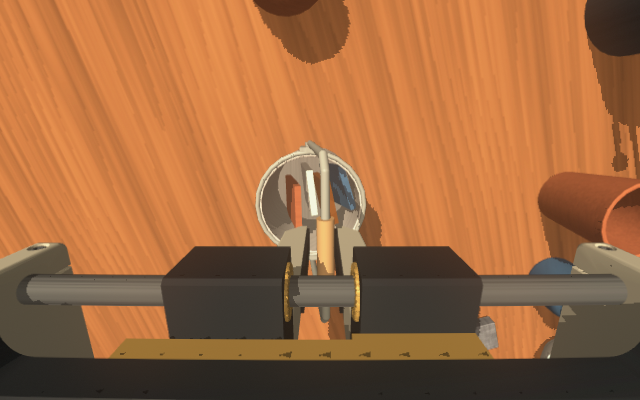

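Run:
```python
from lw import *
w=lw('w3.png'); u=np.array([.958,-.287,0])
rim=onz(w,(311,202),.085); rim0=onz(lw('w1.png'),(223,191),.085)
p=onz(w,(311,145),.079)
print(rim,rim0,p)
for q in [(325,160),(326,232)]:
    b=onz(w,q,.172); print(b,(b-rim)@u, (b-w['T'][:3,3])@u)
print(((lw('w3.png')['T'][:3,3])-rim)@u)
m=[r for r in env.silhouettes('wrist','pail')]
```

```text
[0.4951 0.2494 0.085 ] [0.4949 0.2499 0.085 ] [0.509  0.2948 0.079 ]
[0.519  0.2913 0.172 ] 0.010814059566939198 0.0018074582433056808
[0.5081 0.2527 0.172 ] 0.011456311648212161 0.002449710324578645
0.009006601323633515
```

```bash
python3 -m jog '[[0.015,0,-0.004,0,0,0,0],[0.015,0,-0.008,0,0,0,0],[0.015,0,-0.011,0,0,0,0],[0.015,0,-0.011,0,0,0,0],[0.015,0,-0.011,0.004,0,0,0],[0.015,0,-0.011,0.004,0,0,0],[0.015,0,-0.0087,0.004,0,0,0],[0.015,0,-0.0087,0.004,0,0,0]]' 4;python3 look.py w4.png; python3 -m jog '[[0.012,0,0,0,0,0,0],[0.008,0,0,0,0,0,0],[0.008,0,0,0,0,0,0]]' 4
python3 - <<'E'
import cv2
i=cv2.imread('pics/w4.png');cv2.imwrite('pics/w4c.png',cv2.resize(i[130:330,200:440],None,fx=3,fy=3,interpolation=cv2.INTER_CUBIC))
E
```

```text
clock: 11.02
eef_pos: [0.4951, 0.2459, 0.1544]
tool_rot: [0.802, 0.597, 0.0, 0.0]
ft_force: [-0.4, 0.1, 0.4]
width: 0.0147
gripper_force: 0.0
[0.4951 0.2459 0.1544] [ 0.9579 -0.2871  0.0001] [-0.5942 -0.0405  0.1879]
clock: 11.45
eef_pos: [0.4949, 0.246, 0.1544]
tool_rot: [0.802, 0.597, 0.0, 0.0]
ft_force: [0.6, 0.5, 0.5]
width: 0.01
gripper_force: 4.0
```

View pics/w4c.png

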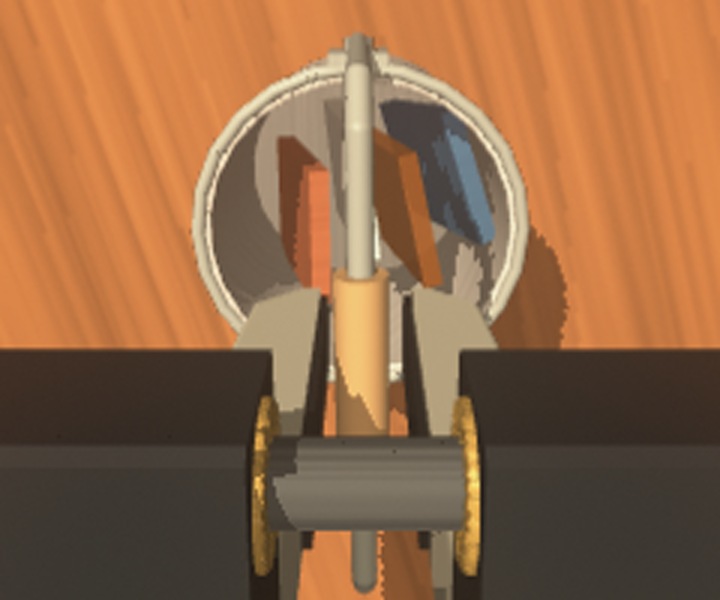

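```bash
python3 -m jog '[[0.006,0,0,0,0,0,0],[0.006,0,0,0,0,0,0],[0.006,0,0,-0.002,0,0,0],[0.006,0,0,-0.005,0,0,0],[0.006,0,0,-0.009,0,0,0],[0.006,0,0,-0.013,0,0,0],[0.006,0,0,-0.016,0,0,0],[0.006,0,0,-0.016,0,0,0]]' 35;python3 -m jog '[[0.006,0,0,-0.006,0,0,0],[0.006,0,0,-0.02,0,0,0],[0.006,0,0,-0.04,0,0,0],[0.006,0,0,-0.06,0,0,0],[0.006,0,0,-0.08,0,0,0],[0.006,0,0,-0.10,0,0,0],[0.006,0,0,-0.117,0,0,0],[0.006,0,0,-0.127,0,0,0],[0.006,0,0,-0.13,0,0,0]]' 35
```

```text
clock: 12.45
eef_pos: [0.4951, 0.2461, 0.1708]
tool_rot: [0.802, 0.597, 0.0, 0.0]
ft_force: [0.1, -0.5, -5.7]
width: 0.009
gripper_force: 35.0
clock: 13.58
eef_pos: [0.4951, 0.246, 0.301]
tool_rot: [0.802, 0.597, 0.0, 0.0]
ft_force: [-1.1, 0.8, -5.1]
width: 0.0088
gripper_force: 35.0
```

```bash
python3 -m jog '[[0.006,-0.006,0,0,0,0,0],[0.006,-0.018,0.001,0,0,0,0],[0.006,-0.038,0.003,0,0,0,0],[0.006,-0.064,0.006,0,0,0,0],[0.006,-0.094,0.009,0,0,0,0],[0.006,-0.124,0.012,0,0,0,0],[0.006,-0.154,0.016,0,0,0,0],[0.006,-0.184,0.019,0,0,0,0],[0.006,-0.214,0.022,0,0,0,0],[0.006,-0.244,0.025,0,0,0,0]]' 35;python3 -m jog '[[0.006,-0.03,0.003,0,0,0,-0.03],[0.006,-0.06,0.006,0,0,0,-0.08],[0.006,-0.09,0.009,0,0,0,-0.13],[0.006,-0.12,0.012,0,0,0,-0.18],[0.006,-0.148,0.015,0,0,0,-0.23],[0.006,-0.174,0.018,0,0,0,-0.28],[0.006,-0.194,0.02,0,0,0,-0.33],[0.006,-0.208,0.021,0,0,0,-0.365],[0.006,-0.215,0.022,0,0,0,-0.384],[0.006,-0.217,0.022,0,0,0,-0.387]]' 35
python3 look.py w5.png pail stand
python3 - <<'E'
from h import *
import cv2
np.set_printoptions(precision=4,suppress=True)
t=cam('top');save(t,'t5.png');s=cam('scene');save(s,'s5.png')
i=t['img'][180:260,330:420,::-1];j=s['img'][130:280,200:400,::-1]; 
cv2.imwrite('pics/ts5.png',np.vstack([cv2.resize(i,(450,400),interpolation=cv2.INTER_CUBIC)[:,:], np.zeros((1,450,3),np.uint8)]))
w=cv2.imread('pics/w5.png')[:300]
a=cv2.resize(j,(400,300),interpolation=cv2.INTER_CUBIC);b=cv2.resize(i,(338,300),interpolation=cv2.INTER_CUBIC)
top=np.hstack([a,b]);w=cv2.resize(w,(640,300));w=np.pad(w,((0,0),(0,98),(0,0)))
cv2.imwrite('pics/m5.png',np.vstack([top,w]))
E
```

```text
clock: 14.82
eef_pos: [0.4478, 0.0031, 0.3002]
tool_rot: [0.802, 0.597, -0.0, 0.0]
ft_force: [1.0, -0.3, -5.4]
width: 0.0088
gripper_force: 35.0
clock: 16.08
eef_pos: [0.4071, -0.2096, 0.3002]
tool_rot: [0.673, 0.74, -0.0, -0.0]
ft_force: [-0.1, 0.1, -6.0]
width: 0.0089
gripper_force: 35.0
[ 0.4072 -0.2094  0.3003] [ 0.9955  0.0951 -0.    ] [-0.3298  0.0888 -6.0408]
pail 0.82 [324.5, 197.4] 8697 [ 0.414  -0.2401  0.079 ]
pail 0.37 [563.1, 89.9] 2532 [ 0.7021 -0.0714  0.079 ]
stand 0.71 [449.9, 179.7] 17674 [ 0.5808 -0.1996  0.079 ]
```

View pics/m5.png

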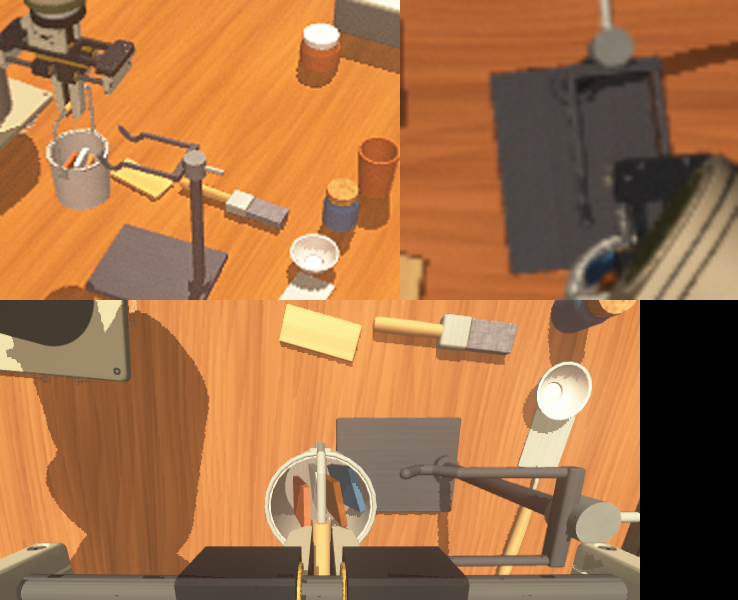

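Run:
```python
from lw import *
from scipy.optimize import least_squares
w=lw('w5.png');t=cam('top');s=cam('scene')
F=lambda a,b:(a,b)
L=[ # cam, px, model (x,y,zrel)
(w,(405,171),(-19,34,14)),(w,(577,170),(100,34,10)),(w,(560,262),(100,-34,10)),
(s,(260.6,194.4),(-19,34,14)),(s,(250.8,208.7),(-19,-34,14)),(s,(298.6,203.1),(100,34,10)),(s,(289.5,217),(100,-34,10)),(s,(265.9,199.7),(0,34,-4)),(s,(255.7,213.2),(0,-34,-4)),
(t,(380,238),(-19,34,14)),(t,(402,236.25),(-19,-34,14)),(t,(375.5,200),(100,34,10)),(t,(398,197.5),(100,-34,10))]
def pts(p):
    M=np.array([l[2] for l in L])/1000; c,sn=np.cos(p[3]),np.sin(p[3])
    return np.c_[p[0]+c*M[:,0]-sn*M[:,1],p[1]+sn*M[:,0]+c*M[:,1],p[2]+M[:,2]]
def res(p): return np.concatenate([(proj(l[0],X)[0]-l[1]) *(1 if l[0] is w else 2) for l,X in zip(L,pts(p))])
r=least_squares(res,[.488,-.201,.245,.096],loss='soft_l1')
print(r.x);print(res(r.x).reshape(-1,2))
for sub in ([0,1,2],[0,1,2]+list(range(3,9)),list(range(9))[3:]+[9,10,11,12]):
    f=lambda p:res(p).reshape(-1,2)[sub].ravel()
    print(sub,least_squares(f,[.488,-.201,.245,.096]).x)
# bar now
for q in [(320,155),(322,225)]: print('bar',onz(w,q,.3003+.019), )
```

```text
[ 0.4878 -0.2005  0.2541  0.1077]
[[ 6.3576  2.5901]
 [-0.7759  0.5903]
 [-2.0235 -3.8101]
 [-0.9651 -3.7699]
 [-2.0957 -3.653 ]
 [-2.5308 -0.3254]
 [-2.9475  2.0027]
 [ 0.9075 -2.1932]
 [ 1.0984 -0.1909]
 [-0.8222 -0.4045]
 [ 1.2451 -1.7168]
 [-1.7426 -4.3853]
 [-1.3197 -4.0228]]
[0, 1, 2] [ 0.48   -0.1984  0.2639  0.1015]
[0, 1, 2, 3, 4, 5, 6, 7, 8] [ 0.4882 -0.2012  0.2534  0.1172]
[3, 4, 5, 6, 7, 8, 9, 10, 11, 12] [ 0.4869 -0.2006  0.2506  0.1179]
bar [ 0.4011 -0.1563  0.3193]
bar [ 0.4056 -0.1933  0.3193]
```

```bash
python3 -m jog '[[0.006,0,0.003,0,0,0,0],[0.006,0,0.01,0.002,0,0,0],[0.006,0,0.022,0.004,0,0,0],[0.006,0,0.036,0.006,0,0,0],[0.006,0.001,0.05,0.008,0,0,0],[0.006,0.001,0.063,0.01,0,0,0],[0.006,0.001,0.073,0.01,0,0,0],[0.006,0.001,0.078,0.01,0,0,0],[0.006,0.001,0.079,0.01,0,0,0],[0.006,0.001,0.079,0.01,0,0,0]]' 35
python3 look.py w6.png
python3 - <<'E'
from h import *
s=cam('scene');save(s,'s6.png');np.savez('s6.npz',**s)
w=cv2.imread('pics/w6.png')[40:290,150:500];j=s['img'][110:240,210:340,::-1]
cv2.imwrite('pics/m6.png',np.hstack([cv2.resize(w,(490,350)),cv2.resize(j,(310,350),interpolation=cv2.INTER_CUBIC)]))
E
```

```text
clock: 17.68
eef_pos: [0.486, -0.2007, 0.2904]
tool_rot: [0.672, 0.74, -0.0, 0.0]
ft_force: [-0.2, -0.8, -5.7]
width: 0.0089
gripper_force: 35.0
[ 0.486  -0.2007  0.2905] [0.9954 0.0956 0.0001] [-0.0388 -0.6083 -5.6184]
```

View pics/m6.png

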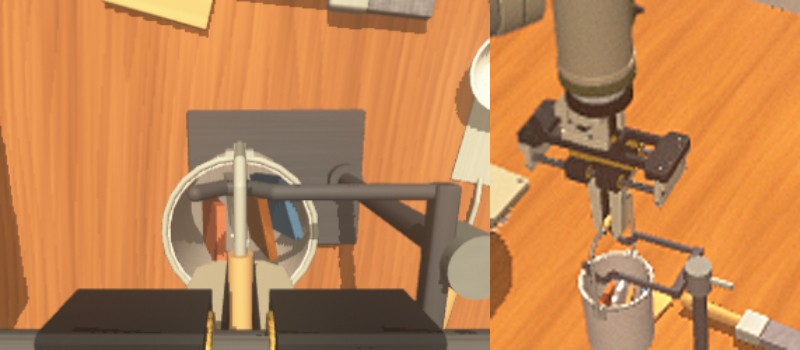

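```bash
python3 -m jog '[[0.006,0,0.0,0.004,0,0,0],[0.006,0,0,0.010,0,0,0],[0.006,0,0,0.017,0,0,0],[0.006,0,0,0.024,0,0,0],[0.006,0,0,0.030,0,0,0],[0.006,0,0,0.034,0,0,0],[0.006,0,0,0.036,0,0,0],[0.006,0,0,0.036,0,0,0]]' 35; python3 -m jog '[[0.006,0,0.0,0.001,0,0,0],[0.006,0,0,0.002,0,0,0],[0.006,0,0,0.003,0,0,0],[0.006,0,0,0.004,0,0,0],[0.006,0,0,0.004,0,0,0]]' 35
```

```text
clock: 18.77
eef_pos: [0.4862, -0.2006, 0.2543]
tool_rot: [0.672, 0.74, -0.0, -0.0]
ft_force: [0.5, -0.2, -5.7]
width: 0.0088
gripper_force: 35.0
clock: 19.4
eef_pos: [0.4861, -0.2005, 0.2502]
tool_rot: [0.672, 0.74, -0.0, -0.0]
ft_force: [0.6, 0.7, -6.1]
width: 0.0087
gripper_force: 35.0
```

Wire underside ≈ 0.267. Feel downwards.

```bash
for i in 1 2 3; do python3 -m jog '[[0.006,0,0,0.001,0,0,0],[0.006,0,0,0.002,0,0,0],[0.006,0,0,0.003,0,0,0],[0.006,0,0,0.003,0,0,0]]' 35 | grep -E "pos|ft|clock"; done
```

```text
clock: 19.9
eef_pos: [0.4861, -0.2005, 0.2472]
ft_force: [-0.1, 0.6, -6.2]
clock: 20.4
eef_pos: [0.4861, -0.2005, 0.2442]
ft_force: [-0.0, -0.5, -5.4]
clock: 20.9
eef_pos: [0.4861, -0.2005, 0.2412]
ft_force: [0.9, 0.8, -5.9]
```

```bash
python3 -m jog '[[0.006,0,0,0.001,0,0,0],[0.006,0,0,0.002,0,0,0],[0.006,0,0,0.002,0,0,0]]' 35 ; python3 -m jog '[[0.006,0,0,0.001,0,0,0],[0.006,0,0,0.002,0,0,0],[0.006,0,0,0.002,0,0,0]]' 35
```

```text
clock: 21.28
eef_pos: [0.4861, -0.2005, 0.2392]
tool_rot: [0.672, 0.74, -0.0, -0.0]
ft_force: [0.1, 0.4, -5.5]
width: 0.0089
gripper_force: 35.0
clock: 21.65
eef_pos: [0.4863, -0.2006, 0.2376]
tool_rot: [0.672, 0.74, 0.0, 0.0]
ft_force: [-0.8, 0.6, -3.3]
width: 0.009
gripper_force: 35.0
```

```bash
python3 -m jog '[[0.006,0,0,0.0005,0,0,0],[0.006,0,0,0.0005,0,0,0]]' 35 ; python3 -m jog '[[0.006,0,0,0.0005,0,0,0],[0.006,0,0,0.0005,0,0,0]]' 35
```

```text
clock: 21.9
eef_pos: [0.4863, -0.2006, 0.2375]
tool_rot: [0.672, 0.74, 0.0, 0.0]
ft_force: [-1.4, 2.1, 0.7]
width: 0.0091
gripper_force: 35.0
clock: 22.15
eef_pos: [0.4864, -0.2007, 0.2373]
tool_rot: [0.672, 0.74, 0.0, 0.001]
ft_force: [-3.8, 1.7, 5.8]
width: 0.0089
gripper_force: 35.0
```

```bash
python3 -m jog '[[0.006,0,0,-0.0010,0,0,0],[0.006,0,0,-0.0010,0,0,0]]' 35; python3 -m jog '[[0.006,0,-0.001,0,0,0,0],[0.006,0,-0.001,0,0,0,0],[0.006,0,-0.002,0,0,0,0],[0.006,0,-0.002,0,0,0,0]]' 35
```

```text
clock: 22.4
eef_pos: [0.4863, -0.2006, 0.2374]
tool_rot: [0.672, 0.74, 0.0, 0.0]
ft_force: [-1.0, 1.2, 2.5]
width: 0.009
gripper_force: 35.0
clock: 22.9
eef_pos: [0.4842, -0.2008, 0.2374]
tool_rot: [0.672, 0.74, -0.0, 0.0]
ft_force: [1.1, -0.2, 0.8]
width: 0.0088
gripper_force: 35.0
```

```bash
python3 -m jog '[[0.008,0,0,0,0,0,0],[0.008,0,0,0,0,0,0],[0.008,0,0,0,0,0,0]]' 4; python3 -m jog '[[0.012,0,0,0,0,0,0],[0.013,0,0,0,0,0,0],[0.015,0,0,0,0,0,0],[0.02,0,0,0,0,0,0],[0.02,0,0,0,0,0,0]]' 4
python3 look.py w7.png
python3 - <<'E'
from h import *
s=cam('scene');save(s,'s7.png')
w=cv2.imread('pics/w7.png')[80:290,200:480];j=s['img'][110:240,210:340,::-1]
cv2.imwrite('pics/m7.png',np.hstack([cv2.resize(w,(467,350)),cv2.resize(j,(330,350),interpolation=cv2.INTER_CUBIC)]))
E
```

```text
clock: 23.28
eef_pos: [0.4843, -0.2008, 0.2374]
tool_rot: [0.672, 0.74, 0.0, 0.0]
ft_force: [3.2, 0.2, 1.7]
width: 0.0097
gripper_force: 4.0
clock: 23.9
eef_pos: [0.4841, -0.2008, 0.2373]
tool_rot: [0.672, 0.74, -0.0, -0.0]
ft_force: [-0.1, 0.2, 0.4]
width: 0.0199
gripper_force: 0.0
[ 0.4842 -0.2008  0.2373] [ 0.9954  0.0959 -0.0001] [-0.3508  0.3355  0.7957]
```

View pics/m7.png

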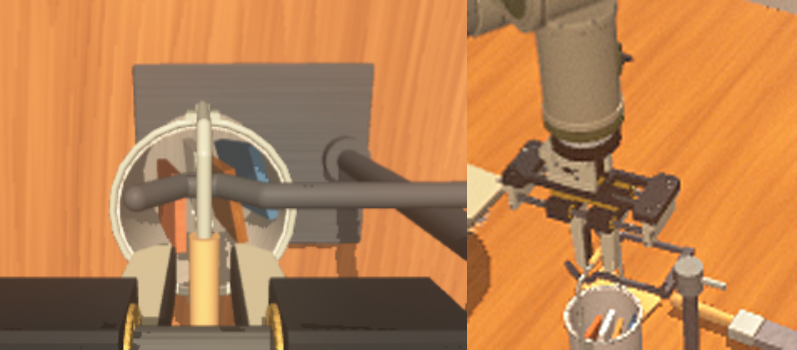

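```bash
python3 -m jog '[[0.026,0,0,0,0,0,0],[0.026,0,0,-0.004,0,0,0],[0.026,0,0,-0.012,0,0,0],[0.026,0,0,-0.025,0,0,0],[0.026,0,0,-0.045,0,0,0],[0.026,0,0,-0.07,0,0,0],[0.026,0,0,-0.1,0,0,0],[0.026,0,0,-0.12,0,0,0],[0.026,0,0,-0.12,0,0,0],[0.026,0,0,-0.12,0,0,0]]' 4
python3 look.py w8.png
python3 - <<'E'
from h import *
s=cam('scene');save(s,'s8.png')
w=cv2.imread('pics/w8.png')[80:330,200:480];j=s['img'][110:280,210:360,::-1]
cv2.imwrite('pics/m8.png',np.hstack([cv2.resize(w,(450,400)),cv2.resize(j,(350,400),interpolation=cv2.INTER_CUBIC)]))
E
```

```text
clock: 25.25
eef_pos: [0.4841, -0.2007, 0.357]
tool_rot: [0.672, 0.74, -0.0, -0.0]
ft_force: [0.2, 0.1, -0.1]
width: 0.0258
gripper_force: 0.0
[ 0.4839 -0.2006  0.3564] [ 0.9954  0.0958 -0.0012] [-0.2042  0.1419 -0.0804]
```

View pics/m8.png

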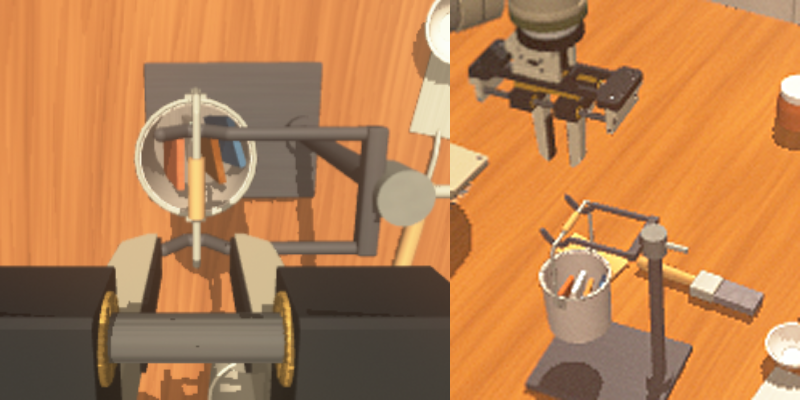

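The pail hangs upright, with the bar lying in both dips (wrist crop, near x=195, rows 130 and 245). The gripper is clear of it.

```bash
python3 -c "
from rig import env
print(env.close_job())"
```

```text
the job is handed in; nothing more can be done
None
```

The pail is hanging upright by its bail in both dips of the hook, the gripper is clear of it, the other things were left alone, and the job was handed in at about 25 s on the clock; one slip against the typed-rows rule: I ran three identical 3 mm lowering steps from a shell loop.

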